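Set the pin-angle gauge on a potted bone and hold it

TASK

The angle gauge in its stand was left with its scale shifted: turn the knob on its top clockwise, back to its zero stop, while the gauge stands there. Then lift the gauge by the block below the knob, seat its sprung nose in the pit on top of the potted bone with the dial towards you and in line with the bone's two knuckles, and, with the nose pressed part of the way in, rock the gauge sideways about the nose until the swinging pointer settles on the arrow tab. Finish holding the gauge just so, still pressed into the pit and carried by nothing but the gripper and the bone, while a colleague sights the pin line; leave the timer, pen, pad and carton where they are.

Things in the scene. Friction and masses are not known exactly. Their poses are not given: they have to be found in the camera images.
- gauge: Loose angle gauge, 0.39 kg, 198 mm tall. Origin: tip of its nose when the nose is fully out. z up through nose, dial centre and knob; the dial faces -x; y is the line across the dial (left as seen by someone who looks at the dial from the robot's side). From the bottom: steel nose rod (8 mm diameter, ball end), sleeve of 16 mm diameter from z = 26 mm, foot bar 26 x 84 mm (x, y) at z = 40 to 52 mm, round case of 96 mm diameter centred at z = 98 mm, black grip block, knob.
- gauge_grip (a point): Centre of the black grip block by which the gauge is lifted: 26 mm thick in x, 38 mm in y, from z = 142 to 176 mm of the gauge; this point at z = 162 mm, 36 mm below the top of the knob. Axes as the gauge.
- knob_grip (a point): Mid-height of the black knurled knob on top of the gauge: 18 mm diameter, 18 mm tall, its underside 4 mm above the grip block. This point lies 27 mm above gauge_grip.
- gauge_knob (a joint): Angle of the knob, rad: 0 at its zero stop, up to 1.4, grows anticlockwise seen from above; turn clockwise to bring it back. About 0.02 N m of friction, stays where it is left. It turns the whole dial (with the tab) about the dial's axis by half its own angle.
- gauge_tab (a joint): Place of the arrow tab on the dial, rad from the dial's longest (zero) line, positive to the right of it as seen from the robot's side; set by a colleague (0.2 to 0.42), stiff, stays where it was set. With the knob at its stop the dial's zero line stands under the white index at the top of the bezel.
- gauge_pointer (a joint): Angle of the weighted pendulum pointer from the gauge's z axis, rad, positive to the right as seen from the robot's side; 0 when the gauge is upright. The pointer always hangs plumb, its needle up; it swings for about a second after a move. Tilting the top of the gauge to the left (to +y) makes it grow by the tilt. The pointer is on the tab when it reads tab + half the knob angle.
- pointer_tip (a point): Tip of the pointer's needle, 35 mm from the dial centre, 13.5 mm in front of the gauge's middle plane.
- tab_tip (a point): Tip of the dark steel arrow tab clipped on the dial's rim, also 35 mm from the dial centre, in the same plane as the needle.
- nose_tip (a point): Lowest point of the sprung nose (ball end of 4 mm radius).
- gauge_nose (a joint): How far the sprung nose is pushed into the gauge, m: 0 fully out, 0.010 at the end. Force 2 N at 0 and 7 N at 0.010 (500 N/m).
- pit (a point): Where the nose tip rests in the round pit (rim 14 mm across, about 3 mm deep) on top of the bone, 92.6 mm above the worktop. The ball end centres itself in it from a few mm off.
- bone: End of a thigh bone, knuckles up, potted in a metal cup of 65 mm diameter on a 92 x 92 mm base; fixed. Origin on the worktop below the pit, z up. The two rounded knuckles stand at y = +20 and -20 mm, the taller (+y) 101 mm high, the lower 95.5 mm; the y axis is the line across them.
- dock: Fixed grey stand that carries the gauge: base 76 x 124 mm, origin at the centre of its underside, axes as the gauge's at the start. The foot bar rests on two blocks 48 mm above the worktop within lips that rise 12 mm above the blocks; lift the gauge straight up at least 20 mm to clear them. The nose hangs free between the blocks.
- lab_timer: Bystander: white bench timer 60 x 64 x 18 mm, lying.
- pen_1: Bystander: pen 145 mm long, lying.
- lens_pad: Bystander: pad of lens tissue 35 x 57 x 12 mm.
- strip_carton: Bystander: small carton 42 x 75 x 52 mm, standing.

How it is judged:
By the outcome, as a careful person would: the job done as asked, in the order asked, and still so for the second after the job is handed in, while the arm keeps its last pose, push and grip.
It also fails if it takes over 58 s, if anything falls off the work surface, if the arm or the gripper's body presses on something with over 40 N, if the wrist force passes 120 N, or if a joint passes its speed limit or range.

ROBOT

A 6-joint arm with a two-finger parallel gripper is mounted at the origin on a cart in front of the work surface, level with it; the furniture and walls round the work are solid. World frame = base frame: x ahead of the robot, y to its left, z up, the work surface at z = 0. Lengths are in m, angles in rad, forces in N, time in s.
With the tool pointing down it reaches from about 0.35 to 0.975 m from the base axis. Payload 4.9 kg.
Tool frame: the origin (TCP) lies at the very end of the fingers, on their centre line; the grasp point (between the pads) lies 19 mm behind it; z points along the fingers, x is the direction in which the jaws open and shut, and the axes are right-handed (so a half turn about z gives the same grasp; the last joint's range is limited). The gripper opens to 85 mm and grips with 20 to 120 N. Pads are 22 mm wide; open, the fingers measure 114 mm over their backs; the gripper's body (76 mm by 85 mm) begins 54 mm behind the grasp point. The pads swing forward as they close: fully open they stand 13 mm farther back than shut.
Start: joints at [1.132, 0.053, 1.613, -0, 1.476, -0.119], TCP at [0.196, 0.593, 0.231] pointing down, gripper open.
Joint ranges: [-3.01, 3.01], [-1.01, 2.22], [0.06, 2.58], [-1.02, 4.17], [0.09, 2.62], [-3.14, 3.14]. Speed limits (rad/s): [2.57, 2.57, 3.14, 3.14, 3.14, 3.14].

INTERFACE

Orientations are given as a rotation vector (axis times angle).
In Python, from station import monitor, imaging, ticket gives the robot as it stands.
- The arm moves only by the tool step_arm, never from a script. Its argument "targets" is one flat list of numbers, 4 for each row, row after row: the shift along the tool's x, y, z in m, then the turn about the tool's z in rad. In form: [tx, ty, tz, roll, tx, ty, tz, roll, ...]. A call has 1 to 12 rows; each row is the pose to reach, as a shift and turn from the pose measured when the call began, along the tool's axes at that moment; what a row does not reach only later rows make up. A row lasts 1/12 s, in which the tool goes at most 41.7 mm and 7.16 degrees, less where a joint would pass 70% of its speed; a pose out of reach is approached as far as the arm can. A call with a gripper value outside its range is refused whole. "grip" is the finger opening in m, from 0 to 0.0854, set as the call begins (left out, the last holds). The fingers move at their own pace and stop on an object; "force" is the grip in N (left out, the last holds). Time passes only in rows, so rows that repeat a pose let the fingers close. It gives the time, the measured TCP pose, the force and the opening at its end, in the units of the state.
- monitor.get_obs(): the state, without advancing time (a new reading comes with each control period).
- imaging.get_image(name): name is "side" or "top"; returns a dict with "color" (420x560x3 uint8, red, green, blue), "depth" (420x560 float32, m along the optical axis (not along the pixel's ray), 0 where there is no reading), "fov_y" (degrees; the focal length in pixels is half the picture's height over the tangent of half this angle, whatever the lens; pixels are square), "cx", "cy" (the principal point, pixels), "k1" (the pictures are not rectified: a ray, as slopes to the right and down, at radius r is drawn at 1 + k1 r^2 times it, then the intrinsics apply), "R" (3x3) and "t" (3): a world point X has camera coordinates R X + t. Camera axes: x right, y down, z forward; pixel columns grow to the right and rows downward; lengths in m; the calibration is good to about 2 mm. A picture is of the moment at which its call begins.
- ticket.finish_job(): hands the job in, once; it reports no verdict.
Trained networks look in a picture, given as the dict that the camera call returned (one of the last four; its "shot" number tells which), for a name from the list of things; names that differ only in an ending like _2 or _b are one class to them, and where a whole thing is asked for, a point or a joint stands for the part that bears it (a point fixed in the world has none). Each returns a list of dicts, best first, with "score" (0 to 1); they miss things now and then, are a little off and sometimes report something else, mostly with a low value. They report only what shows in the picture. A call takes as long as a camera call.
- imaging.search_frame(name, picture): "uv" ([column, row] in pixels, amid what is visible of it).
- imaging.mark_of(name, picture): "uv" ([column, row] in pixels: a listed point, or the origin of a listed thing).
The state is a dict: "t": time; "q": joint angles; "dq": joint speeds; "effort": joint torques, N m; "tool_pos": TCP position; "tool_rot": TCP orientation; "contact_force": force on the tool from outside, world axes, zero at the start; "wrist_torque": the same for the moment, N m; "opening": finger opening in m.
Only numpy, scipy, OpenCV 4.12 (cv2) and the standard library are available. Lean on these libraries where they do the work, as an engineer would, in place of code of your own. Each camera call takes 0.05 s, during which the arm holds its last target.

## Working session

There is one attempt and no reset: what is moved stays moved. The work goes in short steps, Python scripts to look and compute and a tool call to move; the robot and the scene stay as the last step left them, time stands still between calls to the robot, and variables do not carry over. Pictures are saved under pics/ and viewed, and the job is handed in when it is done.

Besides the shell and the picture viewer there is one more tool, called after "Emit:" as name(argument=value, ...), one argument or row to a line, values as JSON. step_arm: Moves the arm, as the interface text tells. Its arguments: {"type":"object","properties":{"targets":{"type":"array","items":{"type":"number"}},"grip":{"type":"number"},"force":{"type":"number"}},"required":["targets"]}

```bash
ls; mkdir -p pics; cat > h.py <<'E'
import numpy as np, cv2
from station import monitor, imaging, ticket
def K(p):
    f=p["color"].shape[0]/2/np.tan(np.radians(p["fov_y"])/2); return f
def ray(p,uv):
    f=K(p); d=np.array([(uv[0]-p["cx"])/f,(uv[1]-p["cy"])/f]); s=d.copy()
    for _ in range(30): s=d/(1+p["k1"]*(s@s))
    v=np.array([s[0],s[1],1.]); R=np.array(p["R"]);t=np.array(p["t"])
    return -R.T@t, R.T@v   # origin, dir (unit depth)
def proj(p,X):
    c=np.array(p["R"])@np.array(X)+np.array(p["t"]); s=c[:2]/c[2]; s=s*(1+p["k1"]*(s@s)); f=K(p)
    return np.array([p["cx"]+f*s[0],p["cy"]+f*s[1]])
def tri(p1,u1,p2,u2):
    o1,d1=ray(p1,u1);o2,d2=ray(p2,u2)
    A=np.stack([d1,-d2],1); s=np.linalg.lstsq(A,o2-o1,rcond=None)[0]
    a=o1+s[0]*d1;b=o2+s[1]*d2
    return (a+b)/2,np.linalg.norm(a-b)
def atz(p,uv,z):
    o,d=ray(p,uv); return o+d*(z-o[2])/d[2]
def dep(p,uv):
    o,d=ray(p,uv); return o+d*p["depth"][int(round(uv[1])),int(round(uv[0]))]
def save(p,n): cv2.imwrite("pics/%s.png"%n,p["color"][...,::-1])
E
python3 - <<'E'
from h import *
np.set_printoptions(precision=4,suppress=True)
o=monitor.get_obs();print(o)
s=imaging.get_image("side");t=imaging.get_image("top")
save(s,"s0");save(t,"t0")
for p in(s,t):
    print({k:p[k] for k in p if k not in("color","depth")})
for n in ["gauge","gauge_grip","knob_grip","pointer_tip","tab_tip","nose_tip","pit","bone","dock","lab_timer","pen_1","lens_pad","strip_carton"]:
    r=[imaging.mark_of(n,p)[:2] for p in (s,t)]
    print(n,[[(np.round(x["uv"],1),round(x["score"],2)) for x in q] for q in r])
    if r[0] and r[1]: print("   ",tri(s,r[0][0]["uv"],t,r[1][0]["uv"]))
E
```

```text
pics
{'t': 0.0, 'q': array([ 1.132 ,  0.0534,  1.6143,  0.    ,  1.476 , -0.119 ]), 'dq': array([-0.001 , -0.0006, -0.0008, -0.0019, -0.0003, -0.0003]), 'effort': array([ -0.0009, -39.3681, -37.0176,  -0.0001,   0.0068,   0.    ]), 'tool_pos': array([0.1962, 0.5927, 0.2301]), 'tool_rot': array([ 2.546 ,  1.8388, -0.0028]), 'contact_force': array([-0.1591, -0.1801, -0.3596]), 'wrist_torque': array([-0.0027,  0.049 ,  0.0167]), 'opening': 0.08549018279501841}
{'fov_y': 53.90654671726564, 'cx': 281.2753548409441, 'cy': 211.42746763949881, 'k1': -0.08139580637719221, 'R': array([[ 0.9116, -0.4108, -0.0173],
       [-0.2482, -0.516 , -0.8198],
       [ 0.3278,  0.7516, -0.5723]]), 't': array([-0.4243,  0.3292,  0.86  ]), 'shot': 1}
{'fov_y': 52.94757231546824, 'cx': 282.5950856505745, 'cy': 208.48413055468347, 'k1': -0.11106193737732996, 'R': array([[-0.0103, -0.9999, -0.0116],
       [-0.9887,  0.0119, -0.1497],
       [ 0.1499,  0.0099, -0.9887]]), 't': array([0.2146, 0.5489, 1.06  ]), 'shot': 2}
gauge [[(array([258.4, 224. ]), 0.86)], [(array([248.5, 226.1]), 0.81)]]
    (array([0.5166
[... 976 characters left out ...]
[[(array([253.6, 223.2]), 0.7)], [(array([249.5, 223.6]), 0.73)]]
    (array([0.5124, 0.2983, 0.0161]), np.float64(0.006480785792979085))
lab_timer [[(array([209.2, 204.9]), 0.75), (array([283.8, 201.1]), 0.33)], [(array([180.3, 256.7]), 0.58), (array([355.3, 221.5]), 0.39)]]
    (array([ 0.4263,  0.4894, -0.0086]), np.float64(0.0069288132830966935))
pen_1 [[(array([299.5, 347.7]), 0.8)], []]
lens_pad [[(array([285.3, 198.7]), 0.67)], [(array([209.2, 171.9]), 0.56)]]
    (array([ 0.6652,  0.4124, -0.0073]), np.float64(0.0016490642142732586))
strip_carton [[(array([337.1, 247. ]), 0.88)], [(array([323.5, 160.3]), 0.74)]]
    (array([0.684 , 0.0968, 0.0137]), np.float64(0.0072054074621890314))
```

```bash
python3 - <<'E'
import cv2
a=cv2.imread("pics/s0.png");b=cv2.imread("pics/t0.png")
cv2.imwrite("pics/s0z.png",cv2.resize(a[130:350,180:400],None,fx=2.7,fy=2.7,interpolation=2))
cv2.imwrite("pics/t0z.png",cv2.resize(b[130:300,160:400],None,fx=3.3,fy=3.3,interpolation=2))
E
```

```text
(no output)
```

View pics/s0.png

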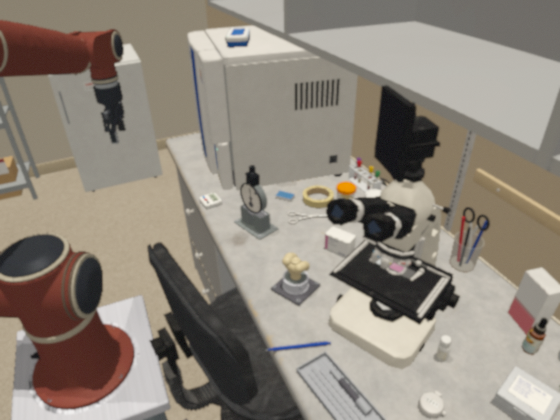

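View pics/s0z.png

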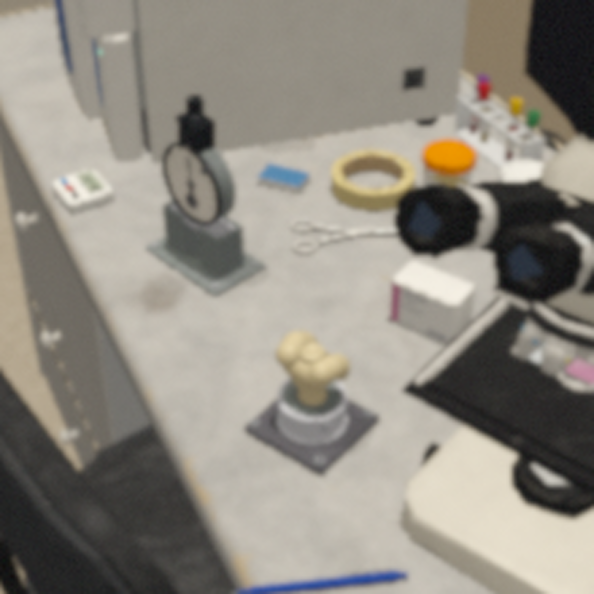

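View pics/t0z.png

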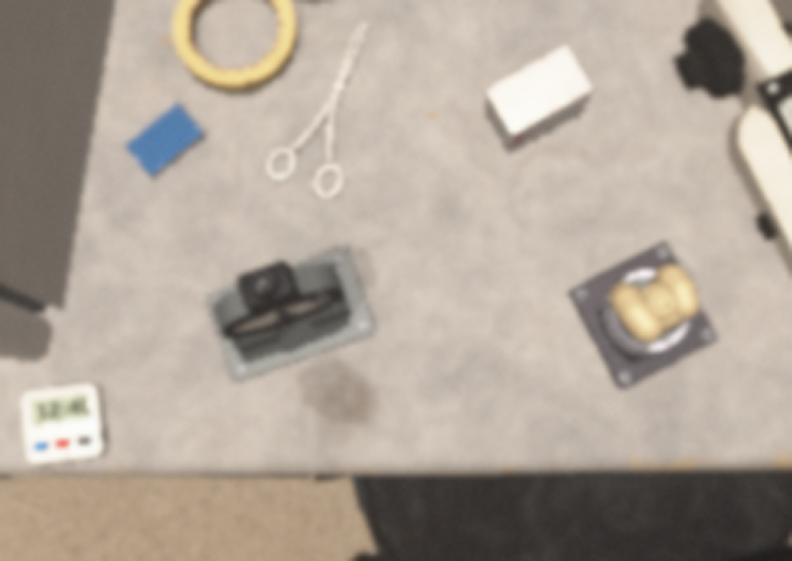

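```bash
python3 - <<'E'
from h import *
np.set_printoptions(precision=4,suppress=True)
s=imaging.get_image("side");t=imaging.get_image("top")
def cloud(p):
    H,W=p["depth"].shape;f=K(p)
    uu,vv=np.meshgrid(np.arange(W),np.arange(H))
    d=np.stack([(uu-p["cx"])/f,(vv-p["cy"])/f],-1);q=d.copy()
    for _ in range(20): q=d/(1+p["k1"]*(q**2).sum(-1,keepdims=True))
    P=np.concatenate([q,np.ones((H,W,1))],-1)*p["depth"][...,None]
    return (P-np.array(p["t"]))@np.array(p["R"])
for n,p in(("side",s),("top",t)):
    print(n,"cam",-np.array(p["R"]).T@np.array(p["t"]),"f",K(p))
    C=cloud(p);np.save("c_%s.npy"%n,C)
    ok=p["depth"]>0
    for nm,c in(("dock",(0.512,0.298)),("bone",(0.507,0.013))):
        m=ok&(np.hypot(C[...,0]-c[0],C[...,1]-c[1])<0.1)
        X=C[m]
        print(nm,m.sum(),"hist z",np.histogram(X[:,2],bins=np.arange(-0.01,.22,.01)))
        for lo,hi in((0.006,0.02),(0.02,0.05),(0.05,.075),(.075,.11),(.11,.14),(.145,.17),(.17,.23)):
            Y=X[(X[:,2]>lo)&(X[:,2]<hi)]
            if len(Y)>5:
                r=cv2.minAreaRect(Y[:,:2].astype(np.float32)); print(lo,hi,len(Y),Y.mean(0),np.round(r[0],4),np.round(r[1],4),round(r[2],1))
E
```

```text
side cam [ 0.1866 -0.6508  0.7547] f 412.980474684924
dock 2916 hist z (array([ 427, 1161,   75,   78,   78,   63,  111,   96,   47,   65,   76,
         72,   81,   83,   73,   75,   46,   38,   48,   64,   18,   31]), array([-0.01,  0.  ,  0.01,  0.02,  0.03,  0.04,  0.05,  0.06,  0.07,
        0.08,  0.09,  0.1 ,  0.11,  0.12,  0.13,  0.14,  0.15,  0.16,
        0.17,  0.18,  0.19,  0.2 ,  0.21]))
0.006 0.02 225 [0.5083 0.2888 0.0099] [0.5149 0.3021] [0.0731 0.1243] 20.3
0.02 0.05 219 [0.5128 0.2868 0.0342] [0.508  0.2986] [0.0364 0.1001] 32.7
0.05 0.075 229 [0.5129 0.2914 0.0603] [0.5176 0.3036] [0.0402 0.0994] 19.4
0.075 0.11 238 [0.5102 0.2949 0.0939] [0.5065 0.298 ] [0.027  0.0984] 32.5
0.11 0.14 237 [0.5134 0.291  0.1245] [0.5149 0.3019] [0.027  0.0962] 19.5
0.145 0.17 117 [0.5139 0.2922 0.1558] [0.5087 0.2993] [0.0251 0.0601] 41.9
0.17 0.23 161 [0.5146 0.2975 0.1865] [0.5139 0.3027] [0.0255 0.0422] 29.2
bone 3888 hist z (array([ 880, 1925,  140,   72,  139,  182,   22,   19,   38,  116,  207,
         24,    0,    0,    0,    0,    0,    0,    0,    0,    0,    0]), array([-
[... 1269 characters left out ...]
 0.2984 0.1505] [0.5112 0.3041] [0.0251 0.0608] 20.8
0.17 0.23 199 [0.5122 0.3025 0.1887] [0.5138 0.3036] [0.0267 0.0374] 18.1
bone 4226 hist z (array([1736, 1808,  122,   14,   76,   56,    0,    0,   13,  111,  270,
         20,    0,    0,    0,    0,    0,    0,    0,    0,    0,    0]), array([-0.01,  0.  ,  0.01,  0.02,  0.03,  0.04,  0.05,  0.06,  0.07,
        0.08,  0.09,  0.1 ,  0.11,  0.12,  0.13,  0.14,  0.15,  0.16,
        0.17,  0.18,  0.19,  0.2 ,  0.21]))
0.006 0.02 474 [0.5029 0.0228 0.0091] [0.4984 0.0064] [0.1579 0.1227] 51.3
0.02 0.05 146 [0.5016 0.0209 0.038 ] [0.5066 0.0211] [0.0647 0.0527] 33.2
0.075 0.11 411 [0.5088 0.0194 0.0923] [0.5101 0.0175] [0.0507 0.064 ] 25.2
```

```bash
python3 - <<'E'
from h import *
np.set_printoptions(precision=4,suppress=True)
from scipy.optimize import minimize
s=imaging.get_image("side");t=imaging.get_image("top")
for n in ["pit","bone","gauge_grip","knob_grip"]:
    r=[imaging.mark_of(n,p)[:3] for p in (s,t)]
    print(n,[[(np.round(x["uv"],1),round(x["score"],2)) for x in q] for q in r])
a=imaging.mark_of("pit",s)[0]["uv"]
for x in imaging.mark_of("pit",t): print(tri(s,a,t,x["uv"]))
print(atz(s,a,.0926),[atz(t,x["uv"],.0926) for x in imaging.mark_of("pit",t)])
C=[np.load("c_side.npy"),np.load("c_top.npy")]
for nm,c in zip(("side","top"),C):
    m=(np.hypot(c[...,0]-.51,c[...,1]-.016)<.05)&(c[...,2]>.078)
    X=c[m]; mu=X.mean(0); u,sv,vt=np.linalg.svd((X-mu)[:,:2],full_matrices=False); print(nm,len(X),mu,sv,np.degrees(np.arctan2(vt[0,1],vt[0,0]))-90)
    # height relief in bone frame
    for yaw in (20,24,27.5):
        w=np.radians(yaw);ex=np.array([np.cos(w),np.sin(w)]);ey=np.array([-ex[1],ex[0]])
        d=X[:,:2]-[.5105,.0162]
        bx,by=d@ex,d@ey
        for lo in (-30,-20,-10,0,10,20,):
            k=(by*1e3>=lo)&(by*1e3<lo+10)
            if k.sum()>3: print(yaw,lo,k.sum(),"x range",bx[k].min().round(4),bx[k].max().round(4),"xmean",bx[k].mean().round(4),"z",X[k,2].max().round(4))
# base edge from images: threshold? rectified crops
def crop(p,c,z,half,n):
    g=np.linspace(-half,half,n);img=np.zeros((n,n,2),np.float32)
    for i,x in enumerate(g[::-1]):
        for j,y in enumerate(g[::-1]):
            img[i,j]=proj(p,[c[0]+x,c[1]+y,z])
    return cv2.remap(p["color"],img[...,0],img[...,1],cv2.INTER_CUBIC)
o=[]
for c,z in(((.5105,.016),.012),((.514,.302),.010)):
    for p in(s,t): o.append(crop(p,c,z,.085,280))
im=np.vstack([np.hstack(o[:2]),np.hstack(o[2:])])
cv2.imwrite("pics/rect0.png",im[...,::-1])
E
```

```text
pit [[(array([293.8, 261.3]), 0.97)], [(array([357.5, 219.9]), 0.56)]]
bone [[(array([294.2, 286.6]), 0.98)], [(array([354. , 225.3]), 0.62)]]
gauge_grip [[(array([252.6, 176.9]), 0.96)], [(array([241.3, 220.3]), 0.67)]]
knob_grip [[(array([251.3, 165.6]), 0.49)], [(array([238.6, 214.7]), 0.62), (array([354.7, 225.1]), 0.62)]]
(array([0.5118, 0.0215, 0.0869]), np.float64(0.0033378992640799273))
[0.5073 0.016  0.0926] [array([0.5127, 0.0219, 0.0926])]
side 359 [0.5073 0.0111 0.0917] [0.3252 0.2072] -144.08226989745066
20 -30 88 x range -0.0161 0.0234 xmean 0.0003 z 0.0983
20 -20 42 x range -0.0175 0.0218 xmean -0.0051 z 0.0966
20 -10 61 x range -0.0185 0.0165 xmean -0.0059 z 0.0972
20 0 66 x range -0.0222 0.0102 xmean -0.0093 z 0.1016
20 10 71 x range -0.0239 0.0226 xmean -0.0068 z 0.1022
20 20 26 x range -0.022 0.022 xmean -0.0036 z 0.1025
24 -30 89 x range -0.0176 0.0217 xmean -0.001 z 0.0983
24 -20 41 x range -0.0186 0.0206 xmean -0.0068 z 0.0966
24 -10 56 x range -0.0188 0.0162 xmean -0.0056 z 0.0972
24 0 63 x range -0.0216 0.0108 xmean -0.0085 z 0.0991
24 10 78 x range -0.0227 0.
[... 780 characters left out ...]
5 0.0234 xmean -0.0007 z 0.1026
24 -30 46 x range -0.019 0.0215 xmean 0.0019 z 0.0966
24 -20 76 x range -0.0213 0.0238 xmean 0.0008 z 0.0975
24 -10 59 x range -0.0205 0.0167 xmean -0.003 z 0.0983
24 0 51 x range -0.0206 0.0161 xmean -0.0022 z 0.0988
24 10 69 x range -0.0256 0.0224 xmean -0.0028 z 0.1019
24 20 82 x range -0.0246 0.025 xmean -0.0002 z 0.1026
27.5 -30 45 x range -0.0203 0.0202 xmean 0.0014 z 0.0966
27.5 -20 73 x range -0.0223 0.0227 xmean -0.0001 z 0.0975
27.5 -10 60 x range -0.0209 0.0162 xmean -0.0034 z 0.0983
27.5 0 54 x range -0.0205 0.0166 xmean -0.0022 z 0.0988
27.5 10 71 x range -0.0245 0.0262 xmean -0.0009 z 0.1019
27.5 20 82 x range -0.0233 0.0252 xmean 0.0013 z 0.1026
```

View pics/rect0.png

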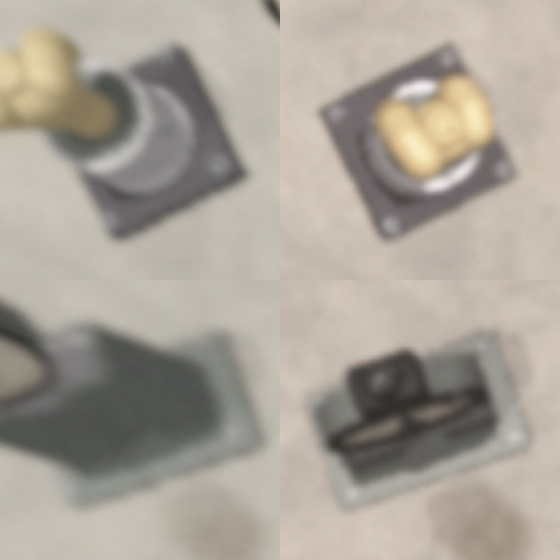

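```bash
cat >> h.py <<'E'
def to(x,y,z,yaw=None):
    from scipy.spatial.transform import Rotation as Rn
    o=monitor.get_obs(); R=Rn.from_rotvec(o["tool_rot"]).as_matrix()
    d=R.T@(np.array([x,y,z])-o["tool_pos"]); cy=np.degrees(np.arctan2(R[1,0],R[0,0]))
    rl=0 if yaw is None else np.radians(cy-yaw)
    print("shift",np.round(d,4),"roll",round(float(rl),4),"| yaw",round(float(cy),2),"pos",np.round(o["tool_pos"],4),"F",np.round(o["contact_force"],2),"T",np.round(o["wrist_torque"],3),"open",round(o["opening"],4),"t",round(o["t"],2),"tilt",np.round(R[:,2],4))
E
python3 - <<'E'
from h import *
to(.514,.3025,.255)
t=imaging.get_image("top")
C=np.load("c_top.npy"); 
m=(np.hypot(C[...,0]-.514,C[...,1]-.3025)<.03)&(C[...,2]>.19); X=C[m];print(len(X),np.percentile(X[:,2],[5,50,80,95]))
Y=X[X[:,2]>.2];print(Y.mean(0),cv2.minAreaRect(Y[:,:2].astype(np.float32)))
m=(np.hypot(C[...,0]-.514,C[...,1]-.3025)<.03)&(C[...,2]>.172)&(C[...,2]<.195); Y=C[m];print(Y.mean(0),cv2.minAreaRect(Y[:,:2].astype(np.float32)))
C=np.load("c_side.npy"); 
m=(np.hypot(C[...,0]-.514,C[...,1]-.3025)<.03)&(C[...,2]>.18); X=C[m];print(len(X),X.mean(0),np.percentile(X[:,2],[50,80,95,100]))
E
```

```text
shift [-0.1762  0.3928 -0.0237] roll 0.0 | yaw 71.68 pos [0.1965 0.5933 0.2313] F [-0.49 -0.46 -0.78] T [-0.023 -0.001  0.076] open 0.0852 t 2.15 tilt [-0.  0. -1.]
61 [0.19747345 0.20529632 0.2069391  0.20767326]
[0.51412531 0.30376376 0.20531942] ((0.5141012668609619, 0.3039245307445526), (0.01769063249230385, 0.015934200957417488), 84.08598327636719)
[0.51197943 0.30200027 0.18230704] ((0.5140438675880432, 0.3037879467010498), (0.026436632499098778, 0.0373929925262928), 19.001399993896484)
113 [0.51526888 0.29937701 0.19145443] [0.18601974 0.20308492 0.20710955 0.20868335]
```

Emit:
step_arm(
  targets=[-0.015, 0.033, -0.024, 0, -0.03, 0.066, -0.024, 0, -0.045, 0.1, -0.024, 0, -0.06, 0.133, -0.024, 0, -0.075, 0.166, -0.024, 0, -0.09, 0.2, -0.024, 0, -0.105, 0.234, -0.024, 0, -0.12, 0.267, -0.024, 0, -0.135, 0.3, -0.024, 0, -0.15, 0.334, -0.024, 0, -0.163, 0.365, -0.024, 0, -0.1752, 0.393, -0.024, 0],
  grip=0.05,
)

```text
t: 3.2
tool_pos: [0.5159, 0.3017, 0.2555]
tool_rot: [2.547, 1.838, 0.001]
contact_force: [-0.2, 0.4, 0.1]
opening: 0.05
```

```bash
python3 -c "
from h import *
to(.514,.3035,.187)"
```

```text
shift [ 0.001  -0.0024  0.0685] roll 0.0 | yaw 71.62 pos [0.5159 0.3017 0.2555] F [-0.22  0.44  0.11] T [0.014 0.045 0.02 ] open 0.05 t 3.2 tilt [ 5.e-04  1.e-04 -1.e+00]
```

Emit:
step_arm(
  targets=[0.001, -0.0024, 0.02, 0, 0.001, -0.0024, 0.04, 0, 0.001, -0.0024, 0.058, 0, 0.001, -0.0024, 0.0675, 0, 0.001, -0.0024, 0.0675, 0, 0.001, -0.0024, 0.0675, 0],
)

```text
t: 3.7
tool_pos: [0.5138, 0.3035, 0.1879]
tool_rot: [2.547, 1.838, -0.0]
contact_force: [0.8, 0.3, 1.4]
opening: 0.0498
```

Emit:
step_arm(
  targets=[0, 0, 0, 0, 0, 0, 0, 0, 0, 0, 0, 0, 0, 0, 0, 0, 0, 0, 0, 0, 0, 0, 0, 0],
  grip=0,
  force=20,
)

```text
t: 4.2
tool_pos: [0.5145, 0.3041, 0.1896]
tool_rot: [2.547, 1.839, 0.004]
contact_force: [-0.5, 1.4, 5.3]
opening: 0.0173
```

```bash
python3 -c "
from h import *
to(.514,.3035,.187)
s=imaging.get_image('side');save(s,'s1')
cv2.imwrite('pics/s1z.png',cv2.resize(s['color'][130:250,190:310,::-1],None,fx=4.5,fy=4.5,interpolation=2))"
```

```text
shift [-0.0008 -0.0003  0.0026] roll 0.0 | yaw 71.65 pos [0.5145 0.3041 0.1896] F [-0.54  1.36  5.26] T [0.231 0.111 0.001] open 0.0173 t 4.2 tilt [ 0.0024  0.0014 -1.    ]
```

View pics/s1z.png

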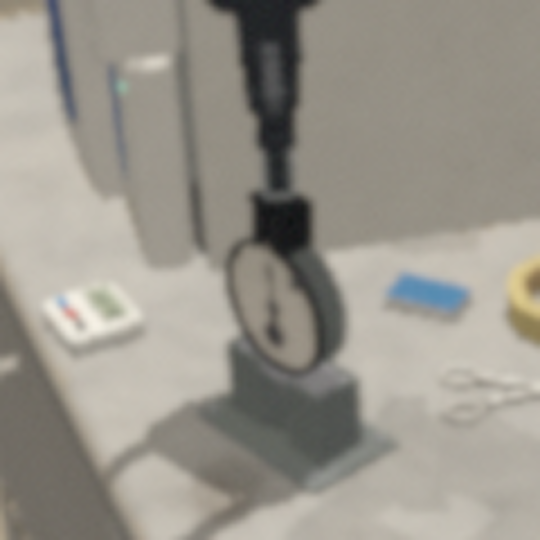

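Emit:
step_arm(
  targets=[0, 0, -0.0005, 0.06, 0, 0, -0.0005, 0.14, 0, 0, -0.0005, 0.22, 0, 0, -0.0005, 0.3, 0, 0, -0.0005, 0.38, 0, 0, -0.0005, 0.46],
)

```text
t: 4.75
tool_pos: [0.5144, 0.3041, 0.1897]
tool_rot: [-2.901, -1.204, -0.004]
contact_force: [-0.4, 0.9, -0.4]
opening: 0.0172
```

```bash
python3 -c "
from h import *
to(.514,.3035,.187)"
```

```text
shift [-0.0008  0.0001  0.0027] roll 0.0 | yaw 45.07 pos [0.5144 0.3041 0.1897] F [-0.37  0.89 -0.44] T [ 0.119 -0.104  0.001] open 0.0172 t 4.75 tilt [ 0.0022  0.0014 -1.    ]
```

Emit:
step_arm(
  targets=[0, 0, 0, 0.08, 0, 0, 0, 0.16, 0, 0, 0, 0.24, 0, 0, 0, 0.32],
)

```text
t: 5.08
tool_pos: [0.5146, 0.3042, 0.1898]
tool_rot: [-3.057, -0.72, -0.005]
contact_force: [0.5, 0.8, 1.5]
opening: 0.017
```

```bash
python3 -c "
from h import *
to(.514,.3035,.187)"
```

```text
shift [-0.0009  0.0004  0.0028] roll 0.0 | yaw 26.51 pos [0.5146 0.3042 0.1898] F [0.53 0.76 1.54] T [ 0.183 -0.111 -0.022] open 0.017 t 5.08 tilt [ 0.0027  0.0017 -1.    ]
```

Emit:
step_arm(
  targets=[0, 0, 0, 0.08, 0, 0, 0, 0.16, 0, 0, 0, 0.24, 0, 0, 0, 0.32],
)

```text
t: 5.42
tool_pos: [0.5147, 0.3043, 0.1898]
tool_rot: [-3.132, -0.218, -0.005]
contact_force: [1.1, 0.5, 1.3]
opening: 0.0168
```

```bash
python3 -c "
from h import *
to(.514,.3035,.187)
s=imaging.get_image('side')
cv2.imwrite('pics/s2z.png',cv2.resize(s['color'][130:250,190:310,::-1],None,fx=4.5,fy=4.5,interpolation=2))"
```

```text
shift [-0.0008  0.0007  0.0027] roll 0.0 | yaw 7.97 pos [0.5147 0.3043 0.1898] F [1.08 0.52 1.35] T [ 0.127 -0.082  0.068] open 0.0168 t 5.42 tilt [ 0.0032  0.0018 -1.    ]
```

View pics/s2z.png

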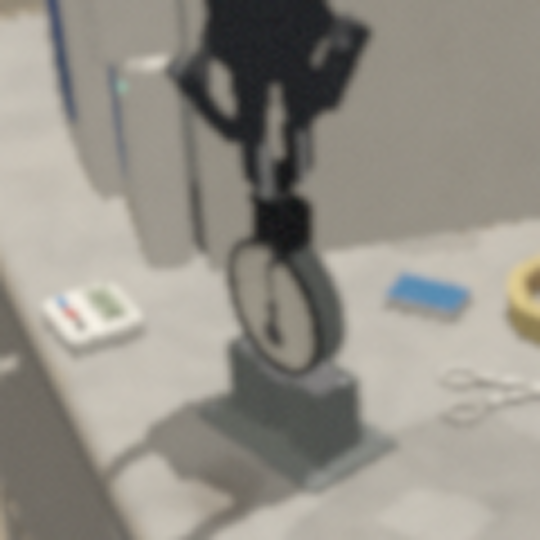

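Emit:
step_arm(
  targets=[0, 0, 0, 0.08, 0, 0, 0, 0.16, 0, 0, 0, 0.24],
)

```text
t: 5.72
tool_pos: [0.5148, 0.3041, 0.1897]
tool_rot: [-3.136, 0.165, -0.005]
contact_force: [0.3, 1.6, 0.8]
opening: 0.0169
```

```bash
python3 -c "
from h import *
to(.514,.3035,.187)"
```

```text
shift [-0.0007  0.0007  0.0027] roll 0.0 | yaw -6.04 pos [0.5148 0.3041 0.1897] F [0.25 1.63 0.8 ] T [ 0.128 -0.056  0.162] open 0.0169 t 5.72 tilt [ 0.0034  0.0013 -1.    ]
```

Emit:
step_arm(
  targets=[0, 0, 0, 0.08, 0, 0, 0, 0.16, 0, 0, 0, 0.24],
)

```text
t: 5.97
tool_pos: [0.5149, 0.3038, 0.1896]
tool_rot: [-3.093, 0.542, -0.006]
contact_force: [1.1, -0.7, 1.2]
opening: 0.0169
```

```bash
python3 -c "
from h import *
to(.514,.3035,.187)
s=imaging.get_image('side')
cv2.imwrite('pics/s3z.png',cv2.resize(s['color'][130:250,190:310,::-1],None,fx=4.5,fy=4.5,interpolation=2))"
```

```text
shift [-0.0008  0.0006  0.0026] roll 0.0 | yaw -19.88 pos [0.5149 0.3038 0.1896] F [ 1.06 -0.73  1.23] T [-0.037 -0.119  0.342] open 0.0169 t 5.97 tilt [ 3.8e-03  6.0e-04 -1.0e+00]
```

View pics/s3z.png

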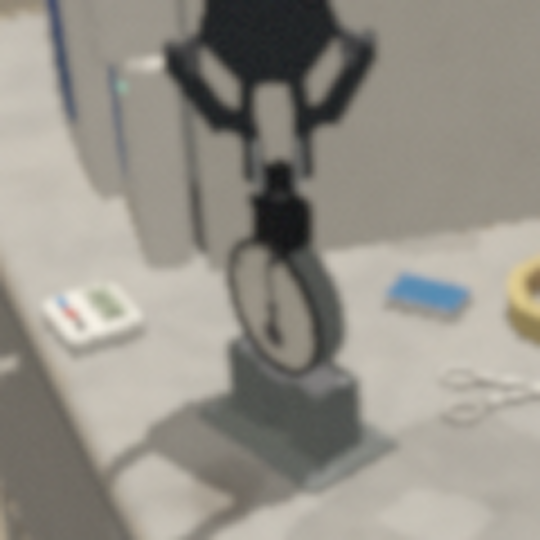

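Emit:
step_arm(
  targets=[0, 0, 0, 0, 0, 0, 0, 0, 0, 0, 0, 0, 0, 0, -0.01, 0, 0, 0, -0.03, 0, 0, 0, -0.03, 0],
  grip=0.06,
)

```text
t: 6.52
tool_pos: [0.5166, 0.3046, 0.2243]
tool_rot: [-3.089, 0.545, -0.014]
contact_force: [1.1, -0.1, 0.3]
opening: 0.0601
```

```bash
python3 -c "
from h import *
to(.5140,.3035,.215,19.5)
t=imaging.get_image('top');s=imaging.get_image('side')
cv2.imwrite('pics/s4z.png',np.hstack([cv2.resize(s['color'][140:240,200:300,::-1],None,fx=4,fy=4,interpolation=2),cv2.resize(t['color'][170:270,200:300,::-1],None,fx=4,fy=4,interpolation=2)]))"
```

```text
shift [-0.0022  0.002   0.0093] roll -0.6895 | yaw -20.01 pos [0.5166 0.3046 0.2243] F [ 1.14 -0.06  0.3 ] T [-0.007 -0.019 -0.019] open 0.0601 t 6.52 tilt [ 0.0098  0.0032 -0.9999]
```

View pics/s4z.png

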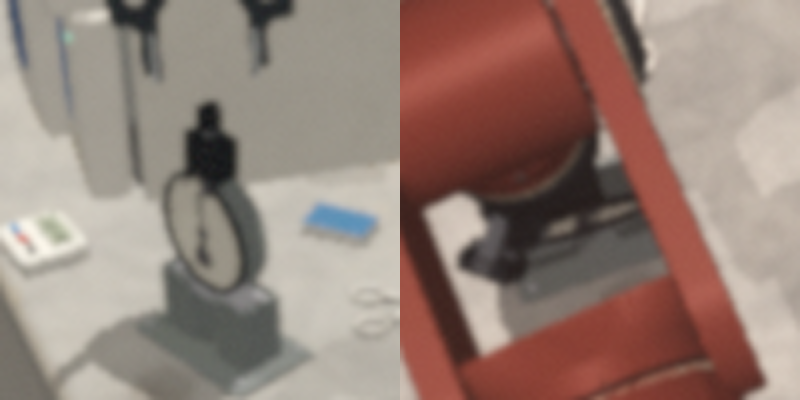

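Emit:
step_arm(
  targets=[-0.0022, 0.002, 0, -0.1, -0.0022, 0.002, 0, -0.2, -0.0022, 0.002, 0, -0.3, -0.0022, 0.002, 0, -0.4, -0.0022, 0.002, 0, -0.5, -0.0022, 0.002, 0, -0.6, -0.0022, 0.002, 0, -0.69, -0.0022, 0.002, 0, -0.69, -0.0022, 0.002, 0, -0.69],
)

```text
t: 7.37
tool_pos: [0.5124, 0.3028, 0.2201]
tool_rot: [-3.096, -0.529, -0.008]
contact_force: [0.2, -0.5, -0.1]
opening: 0.0604
```

```bash
python3 -c "
from h import *
to(.5140,.3035,.158,19.5)"
```

```text
shift [ 0.0015 -0.0002  0.0621] roll -0.0018 | yaw 19.39 pos [0.5124 0.3028 0.2201] F [ 0.23 -0.47 -0.1 ] T [-0.038 -0.024  0.048] open 0.0604 t 7.37 tilt [ 0.005   0.0011 -1.    ]
```

Emit:
step_arm(
  targets=[0.0015, 0, 0.02, 0, 0.0015, 0, 0.04, 0, 0.0015, 0, 0.055, 0, 0.0015, 0, 0.062, 0, 0.0015, 0, 0.062, 0, 0.0015, 0, 0.062, 0],
)

```text
t: 7.87
tool_pos: [0.514, 0.3033, 0.1581]
tool_rot: [-3.097, -0.528, -0.007]
contact_force: [0.5, 0.2, 0.2]
opening: 0.0602
```

Emit:
step_arm(
  targets=[0, 0, 0, 0, 0, 0, 0, 0, 0, 0, 0, 0, 0, 0, 0, 0, 0, 0, 0, 0],
  grip=0,
  force=20,
)

```text
t: 8.28
tool_pos: [0.5148, 0.3037, 0.1596]
tool_rot: [-3.096, -0.528, -0.011]
contact_force: [-0.8, 0.5, 3.8]
opening: 0.0257
```

```bash
python3 -c "
from h import *
to(.5140,.3035,.22,19.5)"
```

```text
shift [-0.0004 -0.     -0.0604] roll -0.0028 | yaw 19.34 pos [0.5148 0.3037 0.1596] F [-0.82  0.48  3.81] T [ 0.011  0.034 -0.082] open 0.0257 t 8.28 tilt [ 0.0068  0.0019 -1.    ]
```

Emit:
step_arm(
  targets=[0, 0, 0, 0, 0, 0, -0.01, 0, 0, 0, -0.03, 0, 0, 0, -0.05, 0, 0, 0, -0.075, 0, 0, 0, -0.1, 0, 0, 0, -0.12, 0, 0, 0, -0.12, 0],
  force=40,
)

```text
t: 8.95
tool_pos: [0.5155, 0.3041, 0.2848]
tool_rot: [-3.094, -0.527, -0.022]
contact_force: [0.7, 0.4, -3.3]
opening: 0.0254
```

```bash
python3 - <<'E'
from h import *
to(.40,-.22,.50,58)
for n in("side","top"):
    C=np.load("c_%s.npy"%n)
    m=(C[...,2]>.12)&(C[...,2]<1.0)&(C[...,1]>-.6)&(C[...,1]<.3)&(C[...,0]>.25)&(C[...,0]<.75)
    X=C[m]
    b=np.floor(X/0.1).astype(int)
    u,c=np.unique(b,axis=0,return_counts=True)
    print(n,[(tuple(np.round(a*.1,1).tolist()),int(k)) for a,k in zip(u,c) if k>15])
s=imaging.get_image("side");save(s,"s5")
E
```

```text
shift [-0.2794  0.4563 -0.2193] roll -0.6747 | yaw 19.34 pos [0.5155 0.3041 0.2848] F [ 0.71  0.45 -3.25] T [ 0.071 -0.084  0.029] open 0.0254 t 8.95 tilt [ 0.0137  0.0049 -0.9999]
side [((0.2, -0.2, 0.1), 847), ((0.2, -0.1, 0.1), 332), ((0.2, 0.0, 0.1), 24), ((0.4, -0.3, 0.3), 648), ((0.4, -0.3, 0.4), 468), ((0.5, -0.3, 0.1), 423), ((0.5, -0.3, 0.3), 942), ((0.5, -0.3, 0.4), 765), ((0.5, -0.3, 0.5), 374), ((0.5, -0.2, 0.1), 1076), ((0.5, -0.2, 0.2), 168), ((0.5, -0.2, 0.3), 537), ((0.5, -0.2, 0.4), 1071), ((0.5, -0.2, 0.5), 715), ((0.5, -0.1, 0.1), 58), ((0.5, 0.2, 0.1), 309), ((0.6, -0.5, 0.5), 538), ((0.6, -0.4, 0.5), 2571), ((0.6, -0.4, 0.6), 53), ((0.6, -0.3, 0.1), 1799), ((0.6, -0.3, 0.2), 638), ((0.6, -0.3, 0.3), 952), ((0.6, -0.3, 0.4), 490), ((0.6, -0.3, 0.5), 1898), ((0.6, -0.2, 0.1), 962), ((0.6, -0.2, 0.2), 368), ((0.6, -0.2, 0.3), 600), ((0.6, -0.2, 0.4), 930), ((0.6, -0.2, 0.5), 1318), ((0.6, -0.1, 0.1), 263), ((0.6, -0.1, 0.5), 927), ((0.6, 0.0, 0.5), 718), ((0.6, 0.1, 0.5), 544), ((0.6, 0.2, 0.5), 404), ((0.7, -0.4, 0.5), 277), ((0.7, -0.3, 0.1), 467), ((0.7, -0.3, 0.
[... 664 characters left out ...]
6, -0.3, 0.1), 27), ((0.6, -0.3, 0.5), 935), ((0.6, -0.2, 0.1), 1048), ((0.6, -0.2, 0.2), 732), ((0.6, -0.2, 0.3), 1211), ((0.6, -0.2, 0.4), 667), ((0.6, -0.2, 0.5), 3042), ((0.6, -0.2, 0.7), 230), ((0.6, -0.1, 0.1), 526), ((0.6, -0.1, 0.5), 3112), ((0.6, -0.1, 0.7), 3146), ((0.6, 0.0, 0.5), 3253), ((0.6, 0.0, 0.7), 3162), ((0.6, 0.1, 0.5), 3358), ((0.6, 0.1, 0.7), 3213), ((0.6, 0.2, 0.5), 3340), ((0.6, 0.2, 0.7), 3365), ((0.7, -0.3, 0.5), 685), ((0.7, -0.2, 0.1), 216), ((0.7, -0.2, 0.2), 289), ((0.7, -0.2, 0.3), 67), ((0.7, -0.2, 0.5), 1619), ((0.7, -0.1, 0.1), 214), ((0.7, -0.1, 0.2), 166), ((0.7, -0.1, 0.5), 1728), ((0.7, 0.0, 0.5), 1810), ((0.7, 0.1, 0.5), 1816), ((0.7, 0.2, 0.5), 1810)]
```

View pics/s5.png

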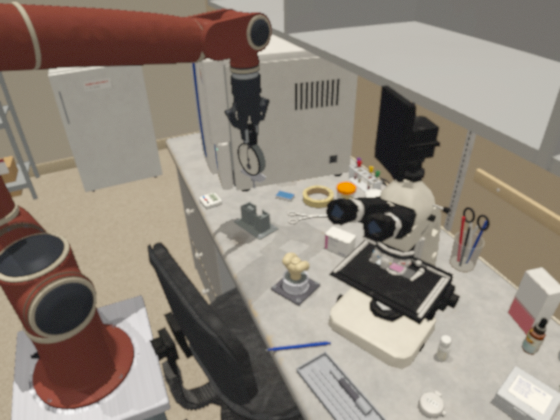

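```bash
python3 -c "
from h import *
to(.40,.04,.50,70)"
```

```text
shift [-0.1932  0.211  -0.2202] roll -0.8842 | yaw 19.34 pos [0.5148 0.3038 0.2819] F [-0.32  0.35 -4.95] T [-0.03  -0.064  0.057] open 0.0255 t 9.0 tilt [ 0.0105  0.0035 -0.9999]
```

Emit:
step_arm(
  targets=[-0.008, 0.009, -0.009, -0.03, -0.024, 0.026, -0.027, -0.1, -0.04, 0.044, -0.046, -0.18, -0.056, 0.062, -0.065, -0.26, -0.073, 0.08, -0.084, -0.34, -0.09, 0.098, -0.103, -0.42, -0.107, 0.117, -0.122, -0.5, -0.124, 0.136, -0.142, -0.58, -0.142, 0.155, -0.162, -0.66, -0.16, 0.174, -0.182, -0.74, -0.178, 0.194, -0.202, -0.82, -0.193, 0.211, -0.22, -0.884],
)

```text
t: 10.0
tool_pos: [0.3992, 0.0388, 0.4982]
tool_rot: [2.57, 1.806, 0.012]
contact_force: [0.8, -0.1, -4.1]
opening: 0.0254
```

Emit:
step_arm(
  targets=[0, 0, 0, 0, 0, 0, 0, 0, 0, 0, 0, 0, 0, 0, 0, 0, 0, 0, 0, 0, 0, 0, 0, 0, 0, 0, 0, 0, 0, 0, 0, 0, 0, 0, 0, 0, 0, 0, 0, 0, 0, 0, 0, 0, 0, 0, 0, 0],
)

```text
t: 11.0
tool_pos: [0.3992, 0.0388, 0.4983]
tool_rot: [2.57, 1.805, 0.012]
contact_force: [0.4, 0.0, -4.7]
opening: 0.0249
```

```bash
python3 - <<'E'
from h import *
to(.40,.04,.50,70)
acc=0;shots=[]
for i in range(4):
    s=imaging.get_image("side");shots.append(s);acc=acc+s["color"].astype(float)
    if i==0 : print("noise",)
    if i==3: print("px noise",np.std(s["color"].astype(float)-shots[2]["color"]))
for n in ["pointer_tip","tab_tip","gauge_grip","knob_grip","nose_tip","gauge"]:
    print(n,[[(np.round(x["uv"],1).tolist(),round(x["score"],2)) for x in imaging.mark_of(n,p)[:2]] for p in shots[2:]])
a=(acc/4); np.save("acc6.npy",a); np.save("p6.npy",{k:s[k] for k in s if k!="color"},allow_pickle=True)
save(s,"s6")
E
```

```text
shift [ 0.0014  0.0003 -0.0016] roll 0.0032 | yaw 70.18 pos [0.3992 0.0388 0.4983] F [ 0.4   0.02 -4.67] T [-0.023 -0.051  0.018] open 0.0249 t 11.0 tilt [ 0.0069  0.0035 -1.    ]
noise
px noise 1.289631272652719
pointer_tip [[], []]
tab_tip [[([242.0, 113.5], 0.57)], [([240.0, 116.2], 0.46), ([298.2, 344.9], 0.35)]]
gauge_grip [[([232.7, 93.7], 0.72)], [([337.6, 247.1], 0.71), ([234.0, 93.2], 0.7)]]
knob_grip [[], [([296.1, 348.2], 0.66)]]
nose_tip [[([240.9, 175.2], 0.61), ([240.5, 172.6], 0.29)], [([241.2, 172.3], 0.5)]]
gauge [[], [([241.8, 171.9], 0.78)]]
```

View pics/s6.png

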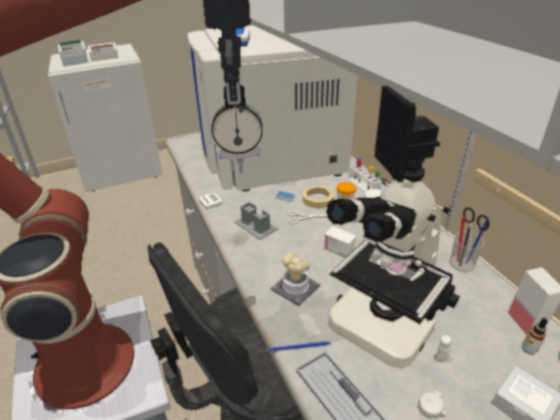

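```bash
cat > rect.py <<'E'
from h import *
def dialmap(p,img,tcp,yaw,tilt=0.0,half=.06,n=560,off=.0135,L=.0536,c=None):
    w=np.radians(yaw);ex=np.array([np.cos(w),np.sin(w),0]);ey=np.array([-np.sin(w),np.cos(w),0]);ez=np.array([0,0,1.])
    # tilt: top toward +y
    ey2=np.cos(tilt)*ey-np.sin(tilt)*ez; ez2=np.cos(tilt)*ez+np.sin(tilt)*ey
    if c is None: c=np.array(tcp)-L*ez2
    c=np.array(c)-off*ex
    g=np.linspace(half,-half,n); m=np.zeros((n,n,2),np.float32)
    for i,z in enumerate(g):
        for j,y in enumerate(g): m[i,j]=proj(p,c+y*ey2+z*ez2)
    return cv2.remap(np.clip(img,0,255).astype(np.uint8),m[...,0],m[...,1],cv2.INTER_CUBIC)
E
python3 - <<'E'
from rect import *
a=np.load("acc6.npy");p=np.load("p6.npy",allow_pickle=True).item();p["color"]=a
im=dialmap(p,a,[.3992,.0388,.4983],70.2)
cv2.imwrite("pics/dial6.png",im[...,::-1])
b=cv2.resize(np.clip(a,0,255).astype(np.uint8)[95:165,200:280],None,fx=7,fy=7,interpolation=2);cv2.imwrite("pics/dial6raw.png",b[...,::-1])
E
```

```text
(no output)
```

View pics/dial6.png

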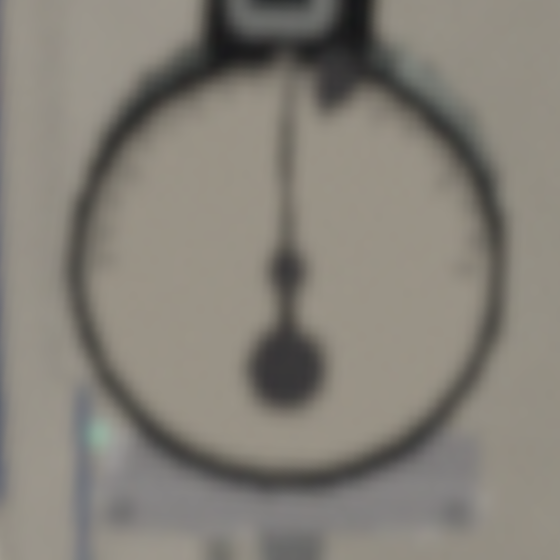

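View pics/dial6raw.png

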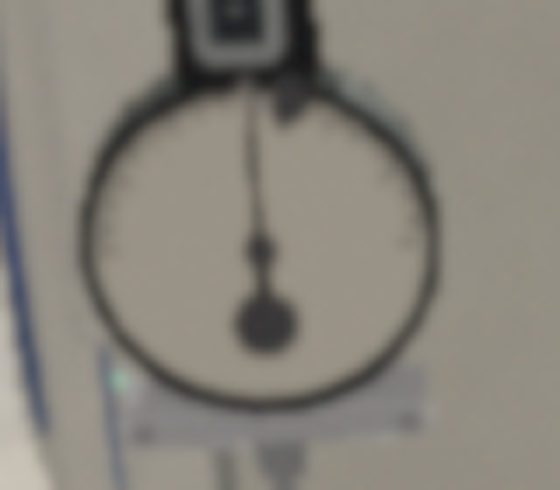

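```bash
python3 - <<'E'
from rect import *
a=np.load("acc6.npy");p=np.load("p6.npy",allow_pickle=True).item();p["color"]=a
im=dialmap(p,a,[.3992,.0388,.4983],70.2).astype(float).mean(2)
# bezel ring dark circle fit; pivot
cx,cy=287,270
# refine center: darkness centroid at hub & bob
def dc(x0,y0,r):
    yy,xx=np.mgrid[y0-r:y0+r+1,x0-r:x0+r+1];w=np.clip(125-im[yy,xx],0,None);return (w*xx).sum()/w.sum(),(w*yy).sum()/w.sum()
print("hub",dc(287,270,22),"bob",dc(287,370,45))
# ring circle fit by radial minimum
pts=[]
for th in np.radians(np.r_[60:120:3, 130:231:3]):  # angle from up, right positive
    for sg in (1,):
        r=np.arange(185,235); x=287+r*np.sin(th);y=270-r*np.cos(th)
        v=cv2.remap(im.astype(np.float32),x.astype(np.float32)[None],y.astype(np.float32)[None],1)[0]
        k=v.argmin(); pts.append((x[k],y[k]))
    x=287-r*np.sin(th)
pts=np.array(pts);A=np.c_[2*pts,np.ones(len(pts))];q=np.linalg.lstsq(A,(pts**2).sum(1),rcond=None)[0];print("ring c",q[:2],np.sqrt(q[2]+q[0]**2+q[1]**2))
for C in((287,270),(285.5,273)):
  th=np.arange(-.2,.6,.004)
  for r in (60,100,140,165,175,185,195):
    x=C[0]+r*np.sin(th);y=C[1]-r*np.cos(th)
    v=cv2.remap(im.astype(np.float32),x.astype(np.float32)[None],y.astype(np.float32)[None],1)[0]
    b=np.percentile(v,70)
    w=np.clip(b-15-v,0,None)
    n=np.abs(th)<.1; t=(th>.12)&(th<.4)
    f=lambda m: (w[m]*th[m]).sum()/max(w[m].sum(),1e-9)
    print(C,r,"b",b.round(0),"needle/zero",f(n).round(4),w[n].max().round(0),"tab",f(t).round(4),w[t].max().round(0))
E
```

```text
hub (np.float64(286.6382617518095), np.float64(270.8060493126466)) bob (np.float64(285.867334637877), np.float64(367.52109491956867))
ring c [287.19066063 269.21340754] 211.24907951822604
(287, 270) 60 b 143.0 needle/zero -0.0051 19.0 tab 0.133 5.0
(287, 270) 100 b 145.0 needle/zero -0.0119 24.0 tab 0.0 0.0
(287, 270) 140 b 145.0 needle/zero -0.0039 22.0 tab 0.0 0.0
(287, 270) 165 b 141.0 needle/zero 0.0093 10.0 tab 0.2378 26.0
(287, 270) 175 b 135.0 needle/zero 0.0167 5.0 tab 0.2435 49.0
(287, 270) 185 b 127.0 needle/zero 0.0 0.0 tab 0.2488 54.0
(287, 270) 195 b 109.0 needle/zero 0.0 0.0 tab 0.2546 37.0
(285.5, 273) 60 b 142.0 needle/zero 0.0053 19.0 tab 0.1451 10.0
(285.5, 273) 100 b 145.0 needle/zero 0.0007 23.0 tab 0.0 0.0
(285.5, 273) 140 b 145.0 needle/zero 0.0064 23.0 tab 0.0 0.0
(285.5, 273) 165 b 142.0 needle/zero 0.0159 11.0 tab 0.2424 18.0
(285.5, 273) 175 b 138.0 needle/zero 0.023 7.0 tab 0.2459 44.0
(285.5, 273) 185 b 130.0 needle/zero 0.0248 1.0 tab 0.2518 55.0
(285.5, 273) 195 b 116.0 needle/zero 0.0 0.0 tab 0.2564 44.0
```

```bash
python3 -c "
from h import *
to(.510,.016,.285,26.5)"
```

```text
shift [0.0149 0.1108 0.2139] roll 0.7625 | yaw 70.19 pos [0.3993 0.0388 0.4982] F [ 0.25 -0.43 -4.9 ] T [ 0.028  0.041 -0.051] open 0.0253 t 11.8 tilt [ 0.0067  0.0035 -1.    ]
```

Emit:
step_arm(
  targets=[0.001, 0.004, 0.008, 0.03, 0.002, 0.012, 0.024, 0.1, 0.003, 0.022, 0.043, 0.17, 0.005, 0.033, 0.064, 0.24, 0.006, 0.044, 0.086, 0.31, 0.008, 0.056, 0.108, 0.39, 0.009, 0.068, 0.13, 0.47, 0.011, 0.08, 0.152, 0.55, 0.012, 0.09, 0.174, 0.63, 0.013, 0.1, 0.194, 0.7, 0.015, 0.108, 0.208, 0.745, 0.015, 0.111, 0.214, 0.7625],
)

```text
t: 12.8
tool_pos: [0.5097, 0.016, 0.2814]
tool_rot: [-3.055, -0.717, -0.004]
contact_force: [-1.2, -0.4, -5.0]
opening: 0.0254
```

Emit:
step_arm(
  targets=[0, 0, 0, 0, 0, 0, 0, 0, 0, 0, 0, 0],
)

```text
t: 13.05
tool_pos: [0.5099, 0.016, 0.2825]
tool_rot: [-3.055, -0.718, -0.006]
contact_force: [-0.7, -0.1, -3.3]
opening: 0.0253
```

```bash
python3 - <<'E'
from h import *
to(.510,.016,.262,26.5)
s=imaging.get_image("side");t=imaging.get_image("top")
for p in(s,t): print([[(n,np.round(x["uv"],1).tolist(),round(x["score"],2)) for x in imaging.mark_of(n,p)[:2]] for n in("nose_tip","pit")])
# predicted pixel of nose tip and pit
o=monitor.get_obs()
from scipy.spatial.transform import Rotation as R_
z=R_.from_rotvec(o["tool_rot"]).as_matrix()[:,2]; N=o["tool_pos"]+z*.1516; print("nose pred",N, proj(s,N),"pit",proj(s,[.5102,.016,.0926]),proj(t,[.5102,.016,.0926]))
a=cv2.resize(s["color"][170:320,220:370],None,fx=3.9,fy=3.9,interpolation=2)[...,::-1]
cv2.imwrite("pics/s7.png",a)
b=cv2.resize(t["color"][150:300,290:440],None,fx=3.9,fy=3.9,interpolation=2)[...,::-1]
cv2.imwrite("pics/t7.png",b)
E
```

```text
shift [0.     0.0001 0.0205] roll -0.0009 | yaw 26.45 pos [0.5099 0.016  0.2825] F [-0.69 -0.08 -3.26] T [ 0.001  0.006 -0.019] open 0.0253 t 13.05 tilt [ 0.003  0.004 -1.   ]
[[('nose_tip', [294.8, 248.5], 0.55)], []]
[[], [('pit', [358.9, 220.0], 0.92)]]
nose pred [0.510306   0.01665682 0.13065069] [294.83997345 248.55842341] pit [294.88928359 260.93835263] [359.9007937  220.85466739]
```

View pics/s7.png

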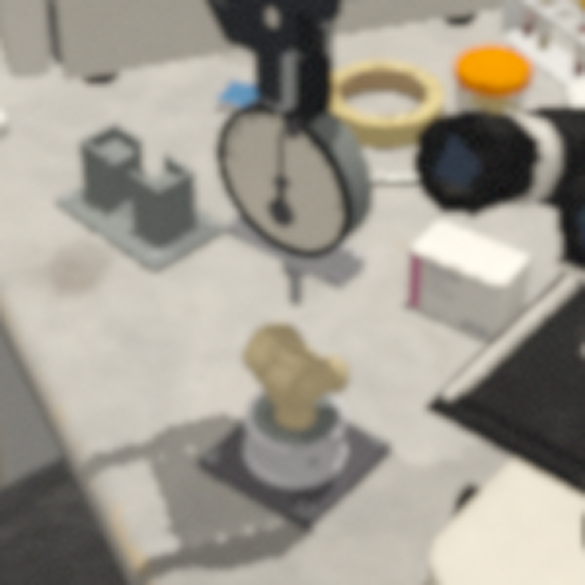

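View pics/t7.png

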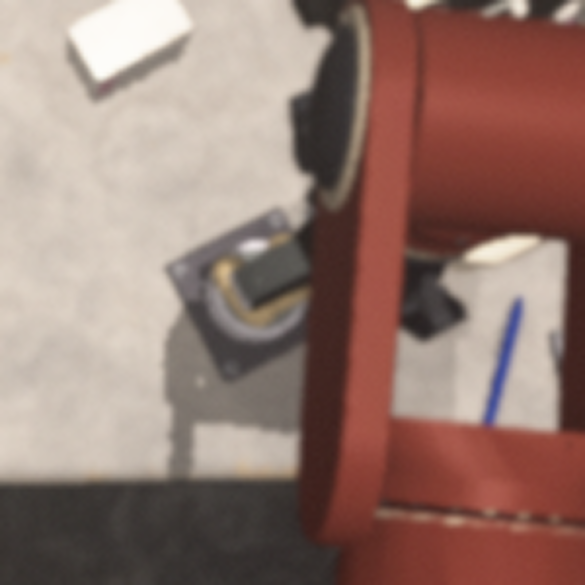

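Emit:
step_arm(
  targets=[0.001, -0.0004, 0.008, 0, 0.001, -0.0004, 0.018, 0, 0.001, -0.0004, 0.026, 0, 0.001, -0.0004, 0.032, 0, 0.001, -0.0004, 0.036, 0, 0.001, -0.0004, 0.036, 0],
  force=30,
)

```text
t: 13.85
tool_pos: [0.5101, 0.0169, 0.2449]
tool_rot: [-3.055, -0.717, -0.003]
contact_force: [-0.4, 0.3, -2.6]
opening: 0.0255
```

Emit:
step_arm(
  targets=[0, 0, 0.003, 0, 0, 0, 0.006, 0, 0, 0, 0.008, 0, 0, 0, 0.008, 0],
)

```text
t: 14.18
tool_pos: [0.5104, 0.0168, 0.2375]
tool_rot: [-3.056, -0.717, -0.004]
contact_force: [-0.3, -0.4, 1.6]
opening: 0.0253
```

```bash
python3 - <<'E'
from h import *
to(.510,.016,.262,26.5)
s=imaging.get_image("side")
a=cv2.resize(s["color"][190:310,235:355],None,fx=4.9,fy=4.9,interpolation=2)[...,::-1]
cv2.imwrite("pics/s8.png",a)
to(.510,.016,.262,26.5)
E
```

```text
shift [-0.0006  0.0005 -0.0245] roll -0.0014 | yaw 26.42 pos [0.5104 0.0168 0.2375] F [-0.34 -0.45  1.59] T [-0.162  0.278  0.043] open 0.0253 t 14.18 tilt [ 0.0019  0.0033 -1.    ]
shift [-0.0007  0.0005 -0.0243] roll -0.0014 | yaw 26.42 pos [0.5104 0.0168 0.2377] F [-0.96 -0.96  0.47] T [-0.226  0.305 -0.031] open 0.0251 t 14.23 tilt [ 0.0021  0.0033 -1.    ]
```

View pics/s8.png

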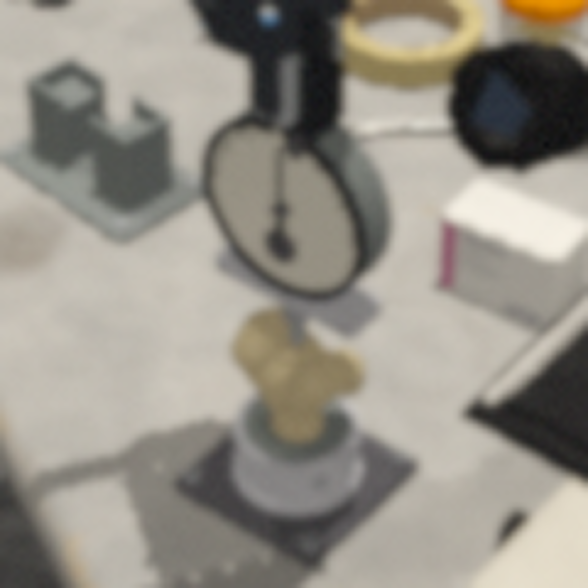

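Emit:
step_arm(
  targets=[0, -0.003, -0.0015, 0, 0, -0.007, -0.0014, 0, 0, -0.011, -0.0012, 0, 0, -0.015, -0.0009, 0, 0, -0.019, -0.0005, 0, 0, -0.023, 0.0001, 0, 0, -0.027, 0.0007, 0, 0, -0.031, 0.0014, 0, 0, -0.0345, 0.0021, 0, 0, -0.0375, 0.0028, 0, 0, -0.039, 0.0032, 0, 0, -0.039, 0.0032, 0],
  force=20,
)

```text
t: 15.23
tool_pos: [0.4929, 0.0521, 0.2345]
tool_rot: [-3.055, -0.718, -0.004]
contact_force: [0.9, -1.2, 1.4]
opening: 0.0252
```

Emit:
step_arm(
  targets=[0, 0, 0, 0, 0, 0, 0, 0, 0, 0, 0, 0, 0, 0, 0, 0, 0, 0, 0, 0, 0, 0, 0, 0, 0, 0, 0, 0, 0, 0, 0, 0, 0, 0, 0, 0, 0, 0, 0, 0, 0, 0, 0, 0],
)

```text
t: 16.15
tool_pos: [0.493, 0.0521, 0.2346]
tool_rot: [-3.055, -0.718, -0.005]
contact_force: [1.1, -1.6, 0.9]
opening: 0.0254
```

```bash
cat > look.py <<'E'
import sys
from rect import *
tag=sys.argv[1]; th=float(sys.argv[2])
to(.510,.016,.262,26.5)
acc=0
for i in range(4):
    s=imaging.get_image("side");acc=acc+s["color"].astype(float)
a=acc/4
print([[(n,np.round(x["uv"],1).tolist(),round(x["score"],2)) for x in imaging.mark_of(n,s)[:1]] for n in("pointer_tip","tab_tip","nose_tip")])
o=monitor.get_obs(); to(.510,.016,.262,26.5)
np.save("acc_%s.npy"%tag,a); np.save("p_%s.npy"%tag,{k:s[k] for k in s if k!="color"},allow_pickle=True)
g=o["tool_pos"]+np.array([0,0,.019]); w=np.radians(26.45);ey=np.array([-np.sin(w),np.cos(w),0])
c=g-(.1706-.098)*(np.array([0,0,1])*np.cos(th)+ey*np.sin(th))
im=dialmap(s,a,None,26.45,th,c=c,n=500)
r=cv2.resize(np.clip(a,0,255).astype(np.uint8)[200:300,230:330],(500,500),interpolation=2) if 0 else None
z=cv2.resize(np.clip(a,0,255).astype(np.uint8)[195:315,225:345],(290,290),interpolation=2)
out=np.full((500,790,3),128,np.uint8);out[:,:500]=im;out[:290,500:]=z
cv2.imwrite("pics/look_%s.png"%tag,out[...,::-1]); np.save("dial_%s.npy"%tag,im)
E
python3 look.py a 0.24
```

```text
shift [-0.0008  0.0399 -0.0275] roll -0.001 | yaw 26.44 pos [0.493  0.0521 0.2346] F [ 1.08 -1.62  0.91] T [-0.665 -0.246 -0.035] open 0.0254 t 16.15 tilt [ 0.0021  0.0036 -1.    ]
[[('pointer_tip', [284.4, 219.6], 0.4)], [], []]
shift [-0.0007  0.0399 -0.0276] roll -0.0009 | yaw 26.45 pos [0.4929 0.0521 0.2345] F [ 0.18 -2.05  1.13] T [-0.63  -0.283  0.046] open 0.0252 t 16.5 tilt [ 0.002   0.0036 -1.    ]
```

View pics/look_a.png

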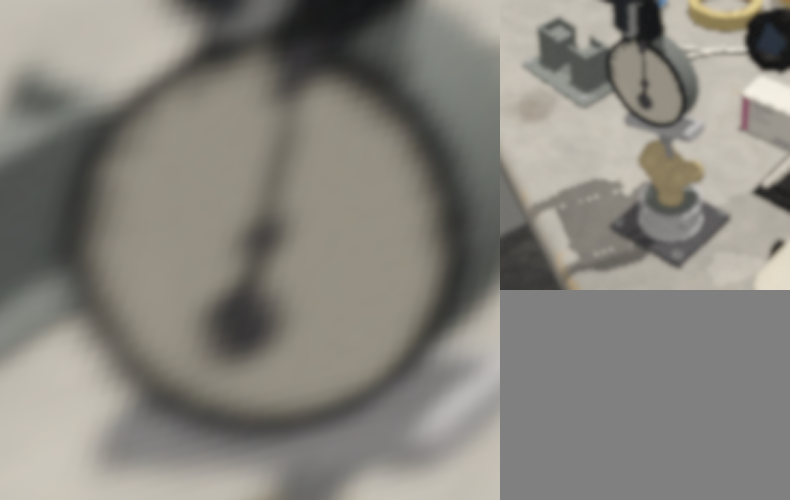

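```bash
cat > pol.py <<'E'
from rect import *
import sys
tag=sys.argv[1]
im=np.load("dial_%s.npy"%tag).astype(float).mean(2).astype(np.float32); sc=500/.12
ring=[]
for th in np.radians(np.r_[45:330:4]):
    r=np.arange(165,215,.5); x=266+r*np.sin(th);y=236-r*np.cos(th)
    v=cv2.remap(im,x.astype(np.float32)[None],y.astype(np.float32)[None],1)[0]
    # dial->bezel edge: steepest descent
    k=np.gradient(cv2.GaussianBlur(v[None],(9,1),2)[0]).argmin(); ring.append((x[k],y[k]))
pts=np.array(ring)
for _ in range(4):
    A=np.c_[2*pts,np.ones(len(pts))];q=np.linalg.lstsq(A,(pts**2).sum(1),rcond=None)[0];R=np.sqrt(q[2]+q[0]**2+q[1]**2)
    e=np.abs(np.hypot(*(pts-q[:2]).T)-R);pts=pts[e<max(2,2*np.median(e))]
print("ring",q[:2],R,len(pts))
def dc(x0,y0,r):
    x0,y0=int(round(x0)),int(round(y0))
    yy,xx=np.mgrid[y0-r:y0+r+1,x0-r:x0+r+1];m=(xx-x0)**2+(yy-y0)**2<=r*r
    w=np.clip(np.percentile(im[yy,xx],90)-15-im[yy,xx],0,None)*m;return (w*xx).sum()/w.sum(),(w*yy).sum()/w.sum()
h=dc(263,235,20);b=dc(240,322,40);h=dc(*h,20);b=dc(*b,42);print("hub",h,"bob",b,"angle bob-hub",np.arctan2(h[0]-b[0],b[1]-h[1]))
th=np.arange(-.15,.6,.004)
for r in (50,70,90,110,125,140,150,160,170):
    x=h[0]+r*np.sin(th);y=h[1]-r*np.cos(th)
    v=cv2.remap(im,x.astype(np.float32)[None],y.astype(np.float32)[None],1)[0]
    bb=np.percentile(v,75);w=np.clip(bb-12-v,0,None)
    if r>135: print(r,"prof",np.round(v[::8]).astype(int))
    print(r,"dark angle",round(float((w*th).sum()/max(w.sum(),1e-9)),4),"min at",round(float(th[v.argmin()]),3),"depth",round(float(bb-v.min()),1))
E
python3 pol.py a; python3 - <<'E'
import numpy as np,cv2
a=np.load("acc_a.npy");cv2.imwrite("pics/raw_a.png",cv2.resize(np.clip(a*1.1,0,255).astype(np.uint8)[203:253,260:320],None,fx=12,fy=12,interpolation=cv2.INTER_LANCZOS4)[...,::-1])
E
```

```text
ring [267.70874735 236.81317531] 173.30832060351523 58
hub (np.float64(262.30030619720844), np.float64(238.7935664531956)) bob (np.float64(241.23493117096768), np.float64(321.4090255130701)) angle bob-hub 0.24966117122870776
50 dark angle 0.1899 min at 0.178 depth 14.7
70 dark angle 0.2052 min at 0.186 depth 21.7
90 dark angle 0.2189 min at 0.218 depth 27.4
110 dark angle 0.2224 min at 0.218 depth 26.0
125 dark angle 0.1934 min at 0.194 depth 24.8
140 prof [139 138 136 134 128 124 118 110 104 100  99 101 108 116 125 132 136 139
 141 141 140 141 141 140]
140 dark angle 0.1558 min at 0.162 depth 41.2
150 prof [138 138 135 133 128 120 112 101  90  83  81  84  93 103 115 125 133 137
 139 137 138 138 136 136]
150 dark angle 0.1642 min at 0.166 depth 56.6
160 prof [131 132 131 128 125 117 108  98  84  75  69  70  76  84  97 109 119 125
 127 128 129 127 125 126]
160 dark angle 0.1856 min at 0.174 depth 58.7
170 prof [116 119 121 118 115 108  97  89  78  71  63  61  62  66  74  86  94  99
 104 107 108 105 106 103]
170 dark angle 0.2084 min at 0.194 depth 46.3
```

View pics/raw_a.png

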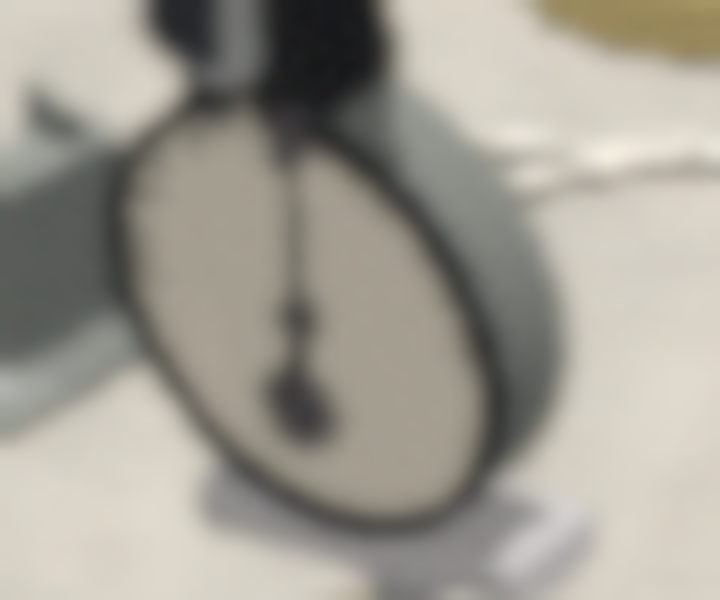

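```bash
python3 - <<'E'
from rect import *
def load(fn,r0,c0,n,p):
    im=cv2.resize(cv2.imread(fn)[...,::-1],(n,n),interpolation=cv2.INTER_AREA).astype(float)
    a=np.zeros((420,560,3));a[r0:r0+n,c0:c0+n]=im;return a
p=np.load("p_a.npy",allow_pickle=True).item();p["color"]=np.zeros((420,560,3))
out=[]
def pol(im,h,name,T=np.arange(-.2,.6,.02)):
    for r in (100,140,150,160,170):
        x=h[0]+r*np.sin(T);y=h[1]-r*np.cos(T)
        v=cv2.remap(im,x.astype(np.float32)[None],y.astype(np.float32)[None],1)[0]; print(name,r,np.round(v).astype(int))
for fn,r0,c0,n,tcp,yaw,th in (("pics/s8.png",190,235,120,[.5104,.0168,.2376],26.42,0.),("pics/s7.png",170,220,150,[.5099,.016,.2825],26.45,0.)):
    a=load(fn,r0,c0,n,p); im=dialmap(p,a,tcp,yaw,th,n=500); out.append(im)
    g=im.astype(np.float32).mean(2); pol(g,(263,238),fn)
a6=np.load("acc6.npy");p6=np.load("p6.npy",allow_pickle=True).item();p6["color"]=a6
im=dialmap(p6,a6,[.3992,.0388,.4983],70.2,n=500);pol(im.astype(np.float32).mean(2),(256,241),"six")
cv2.imwrite("pics/cmp.png",cv2.resize(np.hstack(out),None,fx=.8,fy=.8)[...,::-1])
E
```

```text
pics/s8.png 100 [121 118 117 115 113 113 113 113 115 117 119 122 124 128 131 134 135 137
 138 139 140 141 141 141 141 141 141 141 141 141 141 140 140 140 140 141
 141 141 141 141]
pics/s8.png 140 [135 131 128 125 121 116 112 109 106 103 101 102 103 103 103 103 104 104
 105 108 112 117 121 125 129 132 135 138 139 140 139 139 140 139 138 138
 138 139 138 138]
pics/s8.png 150 [138 136 134 133 130 126 120 116 111 103  97  94  91  88  85  83  82  82
  83  85  89  93 100 106 115 122 127 130 131 133 134 134 132 129 130 130
 129 128 130 132]
pics/s8.png 160 [133 134 134 134 133 131 127 123 118 110 101  94  87  78  73  70  66  65
  66  66  68  72  79  87  95 103 109 113 118 121 121 118 118 117 115 112
 111 113 114 114]
pics/s8.png 170 [117 118 120 121 123 123 120 117 114 107  98  92  84  74  68  64  60  58
  57  56  55  58  63  67  71  77  84  90  94  96  96  99  98  95  91  91
  89  87  87  89]
pics/s7.png 100 [132 130 127 125 124 122 122 123 124 126 128 131 134 137 141 144 146 147
 148 149 150 151 152 153 153 153 153 153 153 153 152 152 152 152 153 153
 153 153 153 153]
pics/s7.png 140 [149
[... 859 characters left out ...]
144 145 145]
six 140 [145 145 145 144 143 140 136 130 123 118 116 117 121 127 133 137 138 137
 134 131 127 125 125 126 128 132 135 138 141 142 143 144 145 144 144 144
 144 144 144 144]
six 150 [144 143 143 143 143 141 139 134 127 121 117 117 120 125 130 132 131 124
 116 107  96  91  89  93 101 109 117 124 130 134 138 141 142 142 141 140
 139 139 139 141]
six 160 [138 137 136 136 137 137 135 133 127 121 116 115 117 120 123 122 118 108
  97  83  73  66  63  64  70  77  88 100 110 120 127 131 134 134 133 132
 130 130 131 133]
six 170 [122 120 120 121 122 123 124 124 121 117 112 110 109 110 110 108 103  93
  84  72  64  59  57  58  58  61  68  77  92 102 112 117 118 120 122 122
 121 118 117 117]
```

View pics/cmp.png

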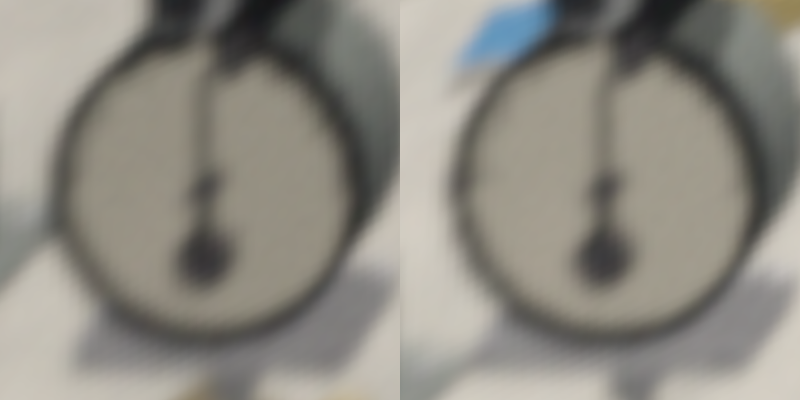

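```bash
python3 - <<'E'
from rect import *
def load(fn,r0,c0,n):
    im=cv2.resize(cv2.imread(fn)[...,::-1],(n,n),interpolation=cv2.INTER_AREA).astype(float)
    a=np.zeros((420,560,3));a[r0:r0+n,c0:c0+n]=im;return a
p=np.load("p_a.npy",allow_pickle=True).item();p["color"]=np.zeros((420,560,3))
p6=np.load("p6.npy",allow_pickle=True).item();p6["color"]=p["color"]
def ring(im):
    im=im.astype(np.float32).mean(2);q=np.array([265.,238.])
    for it in range(3):
        P=[]
        for th in np.radians(np.r_[50:320:3]):
            r=np.arange(155,215,.5); x=q[0]+r*np.sin(th);y=q[1]-r*np.cos(th)
            v=cv2.remap(im,x.astype(np.float32)[None],y.astype(np.float32)[None],1)[0]
            k=np.gradient(cv2.GaussianBlur(v[None],(9,1),2)[0]).argmin(); P.append((x[k],y[k]))
        P=np.array(P)
        for _ in range(5):
            A=np.c_[2*P,np.ones(len(P))];s=np.linalg.lstsq(A,(P**2).sum(1),rcond=None)[0];R=np.sqrt(s[2]+s[0]**2+s[1]**2)
            e=np.abs(np.hypot(*(P-s[:2]).T)-R);P=P[e<max(2,2*np.median(e))]
        q=s[:2]
    return q,R,len(P)
def run(name,p,a,tcp,yaw,th):
    w=np.radians(yaw);ey=np.array([-np.sin(w),np.cos(w),0])
    c=np.array(tcp)+[0,0,.019]-.0726*(np.array([0,0,1])*np.cos(th)+ey*np.sin(th))
    im=dialmap(p,a,None,yaw,th,c=c,n=500,off=.012); q,R,n=ring(im)
    print(name,th,"ring offset mm (right,down)",(q-249.5)*.24,"R mm",R*.24,n)
run("s8",p,load("pics/s8.png",190,235,120),[.5104,.0168,.2376],26.42,0.)
run("s7",p,load("pics/s7.png",170,220,150),[.5099,.016,.2825],26.45,0.)
run("six",p6,np.load("acc6.npy"),[.3992,.0388,.4983],70.2,0.)
for th in(.22,.24,.26): run("a",p,np.load("acc_a.npy"),[.4929,.0521,.2345],26.45,th)
E
```

```text
s8 0.0 ring offset mm (right,down) [ 1.70015675 -2.1506197 ] R mm 41.74204662699131 63
s7 0.0 ring offset mm (right,down) [ 2.05740977 -1.51536338] R mm 41.1983857915016 54
six 0.0 ring offset mm (right,down) [ 1.51858985 -2.37959139] R mm 43.49940288916044 68
a 0.22 ring offset mm (right,down) [ 4.53057478 -1.4369318 ] R mm 41.70407391912233 40
a 0.24 ring offset mm (right,down) [ 2.84779515 -1.11614033] R mm 41.36744352443505 40
a 0.26 ring offset mm (right,down) [ 1.61103198 -1.07515987] R mm 41.54969073091829 49
```

Emit:
step_arm(
  targets=[0, 0.0006, -0.0001, 0, 0, 0.0013, -0.0003, 0, 0, 0.0013, -0.0003, 0],
)

```text
t: 16.75
tool_pos: [0.4933, 0.051, 0.2346]
tool_rot: [-3.055, -0.718, -0.003]
contact_force: [1.1, -0.2, 0.8]
opening: 0.0253
```

Emit:
step_arm(
  targets=[0, 0, 0, 0, 0, 0, 0, 0, 0, 0, 0, 0, 0, 0, 0, 0, 0, 0, 0, 0, 0, 0, 0, 0, 0, 0, 0, 0, 0, 0, 0, 0, 0, 0, 0, 0, 0, 0, 0, 0, 0, 0, 0, 0, 0, 0, 0, 0],
  force=35,
)

```text
t: 17.75
tool_pos: [0.4932, 0.0511, 0.2346]
tool_rot: [-3.055, -0.718, -0.003]
contact_force: [0.8, -1.7, 0.3]
opening: 0.0255
```

Emit:
step_arm(
  targets=[0, 0, 0, 0, 0, 0, 0, 0, 0, 0, 0, 0, 0, 0, 0, 0, 0, 0, 0, 0, 0, 0, 0, 0, 0, 0, 0, 0, 0, 0, 0, 0, 0, 0, 0, 0, 0, 0, 0, 0, 0, 0, 0, 0, 0, 0, 0, 0],
)

```text
t: 18.75
tool_pos: [0.4932, 0.051, 0.2346]
tool_rot: [-3.055, -0.718, -0.003]
contact_force: [0.3, -1.2, 1.1]
opening: 0.0254
```

```bash
python3 look.py b 0.245; python3 pol.py b | grep -v prof; python3 - <<'E'
from h import *
a=np.load("acc_b.npy");cv2.imwrite("pics/raw_b.png",cv2.resize(np.clip(a*1.1,0,255).astype(np.uint8)[203:253,260:320],None,fx=12,fy=12,interpolation=cv2.INTER_LANCZOS4)[...,::-1])
s=imaging.get_image("side");save(s,"s9")
E
```

```text
shift [-0.0005  0.0388 -0.0276] roll -0.001 | yaw 26.44 pos [0.4932 0.051  0.2346] F [ 0.29 -1.22  1.06] T [-0.451 -0.059 -0.05 ] open 0.0254 t 18.75 tilt [ 9.e-04  4.e-03 -1.e+00]
[[('pointer_tip', [284.7, 217.2], 0.41)], [('tab_tip', [299.0, 264.3], 0.18)], [('nose_tip', [296.1, 262.1], 0.39)]]
shift [-0.0005  0.0388 -0.0276] roll -0.001 | yaw 26.44 pos [0.4932 0.051  0.2345] F [ 0.49 -1.7  -0.16] T [-0.424 -0.12   0.001] open 0.0252 t 19.1 tilt [ 9.e-04  4.e-03 -1.e+00]
ring [266.1401086  237.44068815] 175.05419337247204 52
hub (np.float64(259.12281432535383), np.float64(237.56731171418514)) bob (np.float64(237.84548132002936), np.float64(321.0861571540042)) angle bob-hub 0.24945443014625826
50 dark angle 0.2106 min at 0.162 depth 14.2
70 dark angle 0.2214 min at 0.186 depth 23.2
90 dark angle 0.2335 min at 0.23 depth 27.3
110 dark angle 0.2306 min at 0.222 depth 25.9
125 dark angle 0.2118 min at 0.21 depth 27.2
 139 139 139 139 138 138]
140 dark angle 0.1852 min at 0.202 depth 39.1
 137 136 136 134 131 132]
150 dark angle 0.1838 min at 0.182 depth 52.0
 127 128 128 123 120 119]
160 dark angle 0.195 min at 0.206 depth 57.7
 108 111 110 105 103  95]
170 dark angle 0.2169 min at 0.234 depth 50.2
```

View pics/raw_b.png

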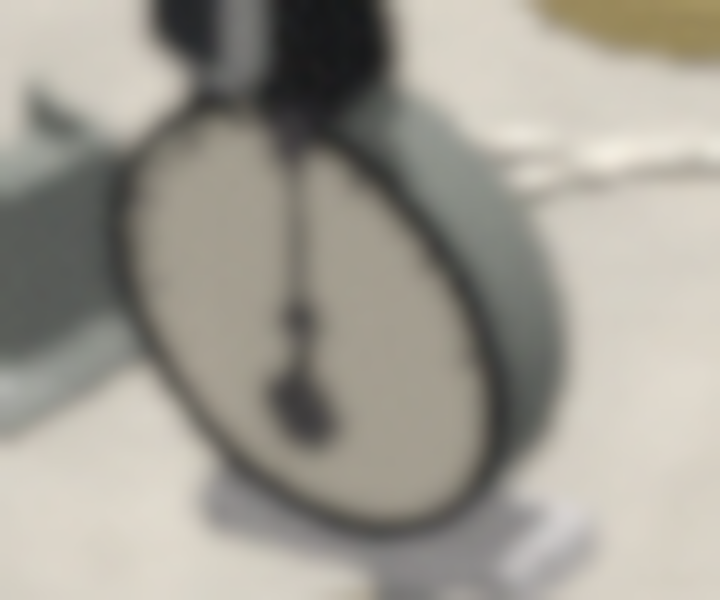

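View pics/s9.png

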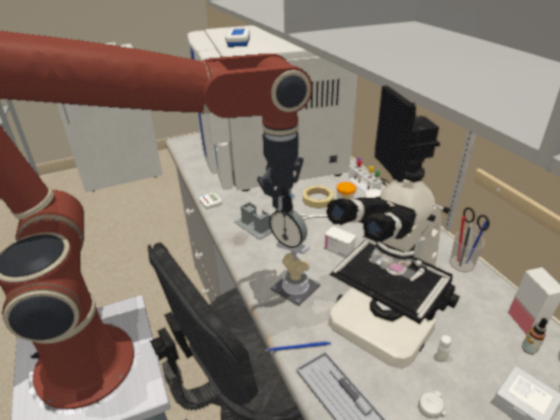

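```bash
python3 -c "
from h import *
to(.51,.016,.26,26.5)
print(ticket.finish_job())"
```

```text
shift [-0.0005  0.0387 -0.0256] roll -0.0011 | yaw 26.44 pos [0.4932 0.051  0.2346] F [ 0.01 -0.98  1.4 ] T [-0.457 -0.117 -0.041] open 0.0253 t 19.15 tilt [ 9.e-04  4.e-03 -1.e+00]
the job is handed in; nothing more can be done
None
```

The job is handed in at 19.2 s. The gripper is still holding the gauge pressed into the pit, tilted about 0.24 rad to the left.

**What I did**
- **Knob:** I turned it clockwise in the stand until the torque rose from about zero to 0.34 N m at the stop.
- **Lift and read:** I gripped the block, lifted the gauge clear and turned the dial to the side camera. The tab read about 0.24 rad.
- **Seat:** I set the nose in the pit with the gripper at 26.4°, against a measured bone line of about 26.5°. My estimates of that line ranged from 24.6° to 28.5°.
- **Rock:** I moved the grip sideways about the nose until the tilt was about 0.24 rad.

**Last checks**
- **Nose:** It is pressed in about 5 mm, judged by height, and pushes with about 4.5–5 N.
- **Holding still:** The tool stayed within about 0.1 mm over the last 2.4 s.
- **Tilt:** The gripper's travel gives about 0.24 rad. The dial's rim, measured just before a last 1.2 mm correction, gave about 0.25.
- **Needle and tab:** In the last picture the needle runs up to the tab.

**One check disagreed.** From the camera's oblique view at the bone, the tab appears about 0.03–0.05 rad left of the needle line. I put this down to viewing angle and blur, because the tab also read too low from that angle while the gauge was upright. I trusted the close, frontal reading, so the setting could be off by about 0.01–0.02 rad, or up to 0.04 if that explanation is wrong.

I never touched the timer, pen, pad or carton.

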